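Load the cap lane of a capping tray

ROBOT

A 6-joint arm with a two-finger parallel gripper is mounted at the origin on a cart in front of the work surface, level with it; the furniture and walls round the work are solid. World frame = base frame: x ahead of the robot, y to its left, z up, the work surface at z = 0. Lengths are in m, angles in rad, forces in N, time in s.
With the tool pointing down it reaches from about 0.425 to 0.95 m from the base axis. Payload 14.7 kg.
Tool frame: the origin (TCP) lies midway between the tips of the shut fingers; the grasp point (between the pads) lies r.pinch_z behind it (r.pinch_z is the distance from the TCP to the grasp point, in m); z points along the fingers, y is the direction in which the jaws open and shut (so a half turn about z gives the same grasp; the last joint's range is limited). The gripper opens to 85 mm and grips with 20 to 120 N. Pads are 22 mm wide; open, the fingers measure 114 mm over their backs; the gripper's body (76 mm by 85 mm) begins 54 mm behind the grasp point. The pads swing forward as they close: fully open they stand 13 mm farther back than shut.
Start: joints at [-1.328, 0.48, 1.596, -0, 1.065, -0.047], TCP at [0.186, -0.623, 0.231] pointing down, gripper open.
Joint ranges: [-2.75, 2.75], [-0.82, 2.05], [0.23, 2.67], [-1.56, 4.7], [0.09, 2.69], [-2.92, 2.92]. Speed limits (rad/s): [1.89, 1.89, 2.39, 3.01, 3.01, 3.01].

INTERFACE

Orientations are given as a 3x3 rotation matrix whose columns are the frame's x, y, z axes.
In Python, from workcell import r gives the robot as it stands.
- The arm moves only by the tool servo_tool, never from a script. Its argument "series" is a list of rows, each an object of numbers: "x", "y", "z": the shift along the tool's x, y, z in cm; "turn": the turn about the tool's z in degrees. In form: [{"x": .., "y": .., "z": .., "turn": ..}, ...]. A call has 1 to 10 rows; each row is the pose to reach, as a shift and turn from the pose measured when the call began, along the tool's axes at that moment; what a row does not reach only later rows make up. A row lasts 1/8 s, in which the tool goes at most 62.5 mm and 10.7 degrees, less where a joint would pass 70% of its speed; a pose out of reach is approached as far as the arm can. A call with a gripper value outside its range is refused whole. "grip" is the finger opening in cm, from 0 to 8.54, set as the call begins (left out, the last holds). The fingers move at their own pace and stop on an object; "force" is the grip in N (left out, the last holds). Time passes only in rows, so rows that repeat a pose let the fingers close. It gives the time, the measured TCP pose, the force and the opening at its end, in the units of the state.
- r.get_obs(): the state, without advancing time (a new reading comes with each control period).
- r.capture(name): name is "side" or "top" or "wrist"; returns (picture, depth): 480x640x3 uint8, red, green, blue; 480x640 float32, m along the optical axis (not along the pixel's ray), 0 where there is no reading.
- r.camera_info(name): a dict with "vfov" (degrees; the focal length in pixels is half the picture's height over the tangent of half this angle, whatever the lens; pixels are square), "cx", "cy" (the principal point, pixels), "dist_coeffs" ([k1, k2, p1, p2, k3] as OpenCV has them; the pictures are not rectified), "R" (3x3) and "t" (3): a world point X has camera coordinates R X + t. Camera axes: x right, y down, z forward; pixel columns grow to the right and rows downward; lengths in m; the calibration is good to about 2 mm. A picture is of the moment at which its call begins: read the wrist's pose just before it. camera_info takes no time and is no camera call; for the wrist camera it gives the pose at the moment of the call.
- r.close_job(): hands the job in, once; it reports no verdict.
The state is a dict: "time_s": time; "qpos": joint angles; "joint_vel": joint speeds; "joint_efforts": joint torques, N m; "eef_pos": TCP position; "ee_rot": TCP orientation; "ft_force": force on the tool from outside, world axes, zero at the start; "torque": the same for the moment, N m; "grip_width": finger opening in m.
Only numpy, scipy, OpenCV 4.12 (cv2) and the standard library are available. Lean on these libraries where they do the work, as an engineer would, in place of code of your own. Each camera call takes 0.05 s, during which the arm holds its last target.

TASK

Three of the four screw caps on the grey capping tray with blue rails have a grey rubber seal inside. With the fingertips push these three, one at a time, through the gate into the lane until the orange catch has snapped shut behind the last one; leave the cap without a seal out on the tray's deck. Slide the caps only - do not lift anything off its surface - and do not disturb the two vials, the tweezers and the black marker beside the tray.

Things in the scene. Friction and masses are not known exactly. Their poses are not given: they have to be found in the camera images.
- cap_tray: fixed tray: grey metal deck, its top 12 mm above the worktop, with blue guide rails 16 mm high above the deck. Origin: below the middle of the gate, at worktop level. y runs along the lane, away from the deck; x across, to the catch's side. Loose caps lie on the deck at y = -232 to 0 mm: no rail at y = -232, side rails' inner faces at x = -108 and 108 mm from y = -232 to -66.
- gate (a point): middle of the gate, on the deck (z = 12 mm), at the tray's x = y = 0. From the side rails' ends (y = -66) the rails bend in to x = -72 and 72 mm at y = -47, then run at 45 degrees as a funnel to the gate. Gate and lane are 50 mm wide (faces at x = -25 and 25), straight along y.
- lane_end (a point): middle of the lane's end stop, on the deck, 180 mm past the gate. The rails are only 9 mm high over the lane's last 40 mm. Three caps in file fill the lane, with some 12 mm to spare between the stop and the shut catch.
- catch (a joint): orange one-way pawl, 11 mm high, pivot at tray x = 29, y = 12 mm. 0 = shut: tip 36 mm past the gate, bars the way back. A cap or finger moving into the lane swings it aside (at most 0.75 rad, light spring, about 1 N); it then springs shut. A cap is clear of it with its centre 60 mm or more past the gate. Take fingers out of the lane upwards, not backwards.
- catch_tip (a point): the catch's free tip, moves with it
- cap_sealed_1: white ribbed screw cap, 44 mm across and 23 mm high, 11 to 19 g, lying open side up on the deck, with a grey rubber seal inside. Origin: centre of its underside; z up. It slides freely.
- cap_sealed_2: white ribbed screw cap, 44 mm across and 23 mm high, 11 to 19 g, lying open side up on the deck, with a grey rubber seal inside. Origin: centre of its underside; z up. It slides freely.
- cap_sealed_3: white ribbed screw cap, 44 mm across and 23 mm high, 11 to 19 g, lying open side up on the deck, with a grey rubber seal inside. Origin: centre of its underside; z up. It slides freely.
- cap_unsealed: white ribbed screw cap, 44 mm across and 23 mm high, 11 to 19 g, lying open side up on the deck, empty inside: no seal, white floor and thread to be seen. Origin: centre of its underside; z up. It slides freely.
- open_vial: clear open vial standing past the end of the lane, 46 mm across, 82 mm high; origin: centre of its underside
- capped_vial: capped vial with brown soil standing past the end of the lane, 46 mm across, 90 mm high; origin: centre of its underside
- tweezers: steel tweezers lying on the worktop on the near side of the lane, 133 mm long (own y axis), 14 wide, 8 high; origin: centre of the underside
- black_marker: white marker pen with a black cap lying on the near side of the lane, 133 mm long (own y axis), 12 thick; origin: centre of the underside
Not all that is in view belongs to the job. What is shaped like the cap_sealed_2 but pink or red is not meant.

How it is judged:
By the outcome, as a careful person would: the job done as asked, in the order asked, and still so for the second after the job is handed in, with the robot touching nothing.
It also fails if it takes over 58 s, if anything falls off the work surface, if the arm or the gripper's body presses on something with over 40 N, if the wrist force passes 120 N, or if a joint passes its speed limit or range.

## Working session

There is one attempt and no reset: what is moved stays moved. The work goes in short steps, Python scripts to look and compute and a tool call to move; the robot and the scene stay as the last step left them, time stands still between calls to the robot, and variables do not carry over. Pictures are saved under pics/ and viewed, and the job is handed in when it is done.

Besides the shell and the picture viewer there is one more tool, called after "Emit:" as a command line: name --argument value ..., lists and objects as JSON in quotes. servo_tool: Moves the arm, as the interface text tells. Its arguments: {"type":"object","properties":{"series":{"type":"array"},"grip":{"type":"number"},"force":{"type":"number"}},"required":["series"]}

```bash
mkdir -p pics; ls; python3 - <<'E'
from workcell import r
import cv2,numpy as np
o=r.get_obs();print(o)
for n in ("top","side","wrist"):
    i=r.camera_info(n);print(n,i)
    im,d=r.capture(n);np.savez(f"pics/{n}0.npz",im=im,d=d,**{k:np.array(v) for k,v in i.items()})
    cv2.imwrite(f"pics/{n}0.png",im[:,:,::-1])
print(r.pinch_z)
E
```

```text
pics
{'time_s': 0.0, 'qpos': array([-1.32759563e+00,  4.80816783e-01,  1.59689909e+00,  2.36981600e-05,
        1.06509910e+00, -4.65836131e-02]), 'joint_vel': array([-0.00099547,  0.00141287,  0.00055025, -0.00076352, -0.00134337,
        0.00060469]), 'joint_efforts': array([ 5.26632466e-04, -9.50644612e+01, -4.30180728e+01, -2.17580550e-04,
        1.20217577e-02, -3.71999408e-05]), 'eef_pos': array([ 0.18566927, -0.62247207,  0.23067276]), 'ee_rot': array([[ 9.58308825e-01,  2.85734353e-01, -2.74224314e-04],
       [ 2.85734474e-01, -9.58308088e-01,  1.19133793e-03],
       [ 7.76147959e-05, -1.22002499e-03, -9.99999253e-01]]), 'ft_force': array([ 0.36319101, -0.44879121, -0.02027922]), 'torque': array([-0.01198958,  0.01903444, -0.01535782]), 'grip_width': 0.0853734240653828}
top {'vfov': 54.35673511468575, 'cx': 323.9151019813469, 'cy': 234.90818486906085, 'dist_coeffs': array([-0.07763774,  0.        ,  0.        ,  0.        ,  0.        ]), 'R': array([[-0.00869818, -0.99992103, -0.00907015],
       [-0.99775323,  0.00928118, -0.06635021],
       [ 0.06642916,  0.00847264, -0.99775517]]), 't': array([-0.00633171,  0.56384598,  0.87602305])}
side {'vfov': 46.627710516041866, 'cx': 315.99328165732385, 'cy': 246.89375688567748, 'dist_coeffs': array([-0.0166313,  0.       ,  0.       ,  0.       ,  0.       ]), 'R': array([[ 0.89311721, -0.44972558,  0.00941064],
       [-0.3590313 , -0.72529753, -0.58740107],
       [ 0.2709948 ,  0.52123929, -0.80924127]]), 't': array([-0.49861453,  0.23411336,  0.83333871])}
wrist {'vfov': 62.06622312455193, 'cx': 323.379063581694, 'cy': 239.5296143690961, 'dist_coeffs': array([-0.02631444,  0.        ,  0.        ,  0.        ,  0.        ]), 'R': array([[ 0.28593989, -0.95824569, -0.00189174],
       [-0.91466798, -0.27352384,  0.29760242],
       [-0.28569367, -0.08336609, -0.95468802]]), 't': array([-0.64966455, -0.03938061,  0.38069734])}
0.0187
```

View pics/top0.png

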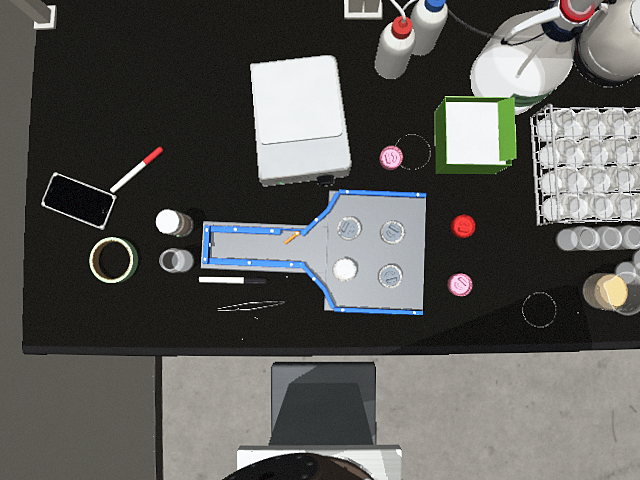

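View pics/side0.png

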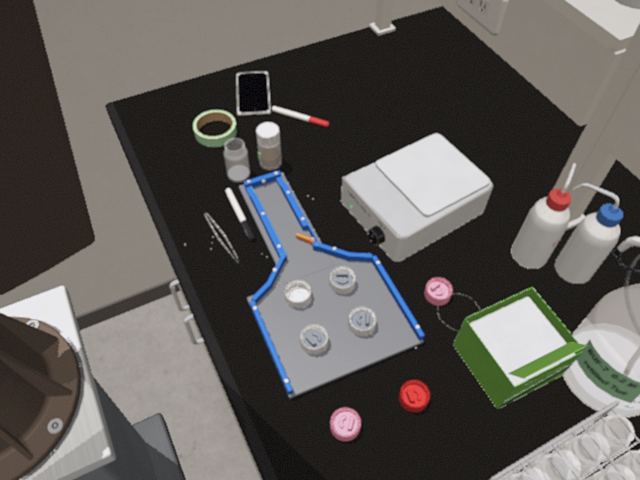

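View pics/wrist0.png

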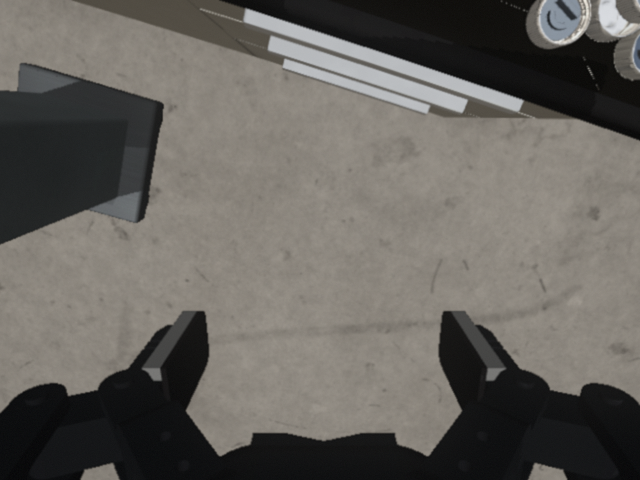

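Top view: the unsealed cap is at about (344,268). The sealed caps are at (348,228), (392,232) and (390,276). The lane points left, with the catch near (292,238). Next I measure.

```bash
cat > h.py <<'E'
import numpy as np,cv2
def cast(px,i,z):
    f=240/np.tan(np.radians(float(i['vfov'])/2));K=np.array([[f,0,float(i['cx'])],[0,f,float(i['cy'])],[0,0,1]])
    u=cv2.undistortPoints(np.array(px,float).reshape(-1,1,2),K,np.array(i['dist_coeffs'])).reshape(-1,2)
    R=np.array(i['R']);t=np.array(i['t']);c=-R.T@t
    d=np.c_[u,np.ones(len(u))]@R
    return c+d*((z-c[2])/d[:,2])[:,None]
def proj(X,i):
    f=240/np.tan(np.radians(float(i['vfov'])/2));K=np.array([[f,0,float(i['cx'])],[0,f,float(i['cy'])],[0,0,1]])
    return cv2.projectPoints(np.array(X,float).reshape(-1,1,3),cv2.Rodrigues(np.array(i['R']))[0],np.array(i['t']),K,np.array(i['dist_coeffs']))[0].reshape(-1,2)
E
python3 - <<'E'
from h import *
for n in ("top","side"):
    z=np.load(f"pics/{n}0.npz");im=z['im'];h=cv2.cvtColor(im,cv2.COLOR_RGB2HSV)
    m=cv2.inRange(h,(100,130,80),(125,255,255))
    k,l,s,c=cv2.connectedComponentsWithStats(m)
    for j in range(1,k):
        if s[j,4]>40: print(n,j,s[j])
    cv2.imwrite(f"pics/{n}_blue.png",m)
    big=cv2.resize(im[170:330,190:440] if n=="top" else im[160:400,190:440],None,fx=3,fy=3,interpolation=cv2.INTER_NEAREST)[:,:,::-1]
    cv2.imwrite(f"pics/{n}_zoom.png",cv2.resize(big,None,fx=800/big.shape[1] if n=="top" else .8,fy=800/big.shape[1] if n=="top" else .8))
    C=[(348,228),(392,232),(390,276),(344,268)] if n=="top" else [(343,279),(362,321),(314,338),(298,293)]
    print(cast(C,z,.035).round(4))
    if n=="top": print(cast([(206,227),(206,266),(303,264),(335,193),(425,195),(422,313),(332,311),(303,230)],z,.028).round(4))
E
```

```text
top 1 [425   0  21  11 166]
top 2 [ 203  189  220  126 2463]
[[ 0.5753 -0.057   0.035 ]
 [ 0.567  -0.1396  0.035 ]
 [ 0.4845 -0.1344  0.035 ]
 [ 0.5003 -0.0486  0.035 ]]
[[ 0.5804  0.2136  0.028 ]
 [ 0.506   0.2131  0.028 ]
 [ 0.5085  0.0285  0.028 ]
 [ 0.643  -0.0333  0.028 ]
 [ 0.6377 -0.2052  0.028 ]
 [ 0.4143 -0.1946  0.028 ]
 [ 0.4198 -0.0254  0.028 ]
 [ 0.5728  0.0281  0.028 ]]
side 1 [ 243  170   73  224 2084]
side 2 [598 204  26  22 415]
side 3 [ 313  239  112  101 1190]
[[ 0.5759 -0.0644  0.035 ]
 [ 0.5654 -0.1472  0.035 ]
 [ 0.484  -0.1399  0.035 ]
 [ 0.497  -0.0556  0.035 ]]
```

View pics/top_zoom.png

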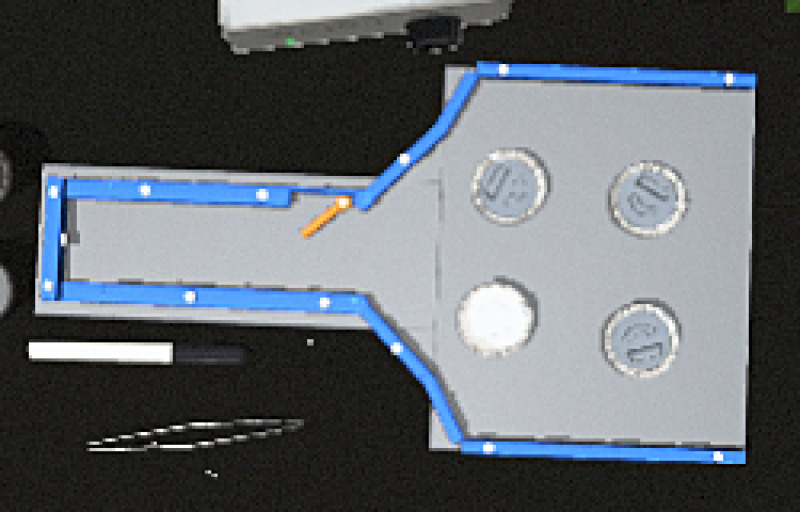

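View pics/side_zoom.png

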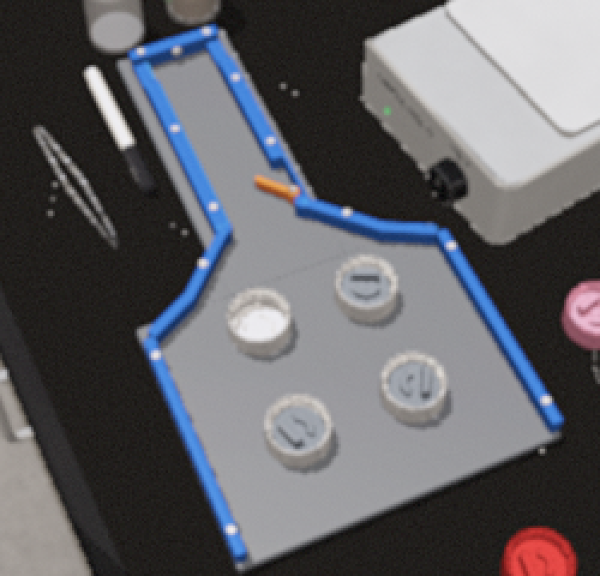

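```bash
cat > meas.py <<'E'
from h import *
def lines(n,tag):
    pass
E
python3 - <<'E'
from h import *
z=np.load("pics/top0.npz");im=z['im'];h=cv2.cvtColor(im,cv2.COLOR_RGB2HSV)
m=cv2.inRange(h,(100,110,60),(125,255,255))
print("cam",-z['R'].T@z['t'])
def edge(cols,lo,hi,which):
    P=[]
    for c in cols:
        r=np.where(m[lo:hi,c])[0]
        if len(r): P.append((c,(r.max()+.5+lo) if which=='bot' else (r.min()-.5+lo)))
    return np.array(P)
for nm,cols,lo,hi,w in [("far lane inner",range(212,278),218,240,'bot'),("near lane inner",range(215,300),252,275,'top'),("far side inner",range(345,420),185,202,'bot'),("near side inner",range(338,418),300,320,'top')]:
    P=edge(cols,lo,hi,w);X=cast(P,z,.028);k=np.polyfit(X[:,1],X[:,0],1)
    print(nm,"x = %.4f + %.4f y"%(k[1],k[0]),"res",np.std(X[:,0]-np.polyval(k,X[:,1])).round(4))
# end stop inner edge
P=[]
for rr in range(235,258):
    c=np.where(m[rr,195:225])[0]
    if len(c):P.append((c.max()+.5+195,rr))
X=cast(P,z,.021);print("endstop",np.median(X,0),X[[0,-1]])
P=[]
for rr in list(range(192,195))+list(range(310,314)):
    c=np.where(m[rr,400:440])[0]
    if len(c):P.append((c.max()+.5+400,rr))
print("open end",cast(P,z,.028).round(4))
# caps: bright/rim
g=cv2.cvtColor(im,cv2.COLOR_RGB2GRAY)
sub=g[200:300,325:415];mm=cv2.inRange(sub,185,255);mm=cv2.morphologyEx(mm,cv2.MORPH_CLOSE,np.ones((5,5)))
for c in cv2.findContours(mm,cv2.RETR_EXTERNAL,cv2.CHAIN_APPROX_NONE)[0]:
    if cv2.contourArea(c)>100:
        (u,v),(a,b),_=cv2.fitEllipse(c);print((u+325,v+200),a,b,cast([(u+325,v+200)],z,.035).round(4))
E
```

```text
cam [ 0.5043306  -0.01898659  0.9114104 ]
far lane inner x = 0.5619 + 0.0466 y res 0.0006
near lane inner x = 0.5126 + 0.0472 y res 0.0006
far side inner x = 0.6432 + 0.0483 y res 0.0006
near side inner x = 0.4296 + 0.0522 y res 0.0006
endstop [0.54433411 0.20829987 0.021     ] [[0.56546403 0.20659369 0.021     ]
 [0.52324274 0.21213391 0.021     ]]
open end [[ 0.6436 -0.1967  0.028 ]
 [ 0.6416 -0.2081  0.028 ]
 [ 0.6396 -0.2081  0.028 ]
 [ 0.4201 -0.1806  0.028 ]
 [ 0.418  -0.1956  0.028 ]
 [ 0.4161 -0.1956  0.028 ]
 [ 0.4143 -0.1956  0.028 ]]
(361.57520294189453, 256.8243637084961) 82.4001235961914 104.2859115600586 [[ 0.5209 -0.0817  0.035 ]]
```

Emit:
servo_tool --series '[{"x": 5,"y": -5,"z": -5},{"x": 11,"y": -10,"z": -9},{"x": 16,"y": -16,"z": -11},{"x": 21,"y": -22,"z": -11},{"x": 26,"y": -28,"z": -11},{"x": 29,"y": -34,"z": -11},{"x": 30,"y": -39,"z": -11},{"x": 31,"y": -39,"z": -11}]'

```text
invalid input
```

Emit:
servo_tool --series '[{"x": 5,"y": -4,"z": -3,"turn": -7.6},{"x": 10,"y": -8,"z": -6,"turn": -15.2},{"x": 15,"y": -12,"z": -8,"turn": -23},{"x": 20,"y": -16,"z": -9,"turn": -31},{"x": 24,"y": -20,"z": -9,"turn": -38},{"x": 29,"y": -25,"z": -9,"turn": -46},{"x": 34,"y": -29,"z": -9,"turn": -53},{"x": 39,"y": -33,"z": -9,"turn": -61},{"x": 43,"y": -37,"z": -9,"turn": -69},{"x": 45,"y": -40,"z": -9,"turn": -76}]' --grip 1.0

```text
time_s: 1.4
eef_pos: [0.5036, -0.1088, 0.3211]
ee_rot: [[-0.05, 0.999, 0.0], [0.999, 0.05, 0.001], [0.001, 0.0, -1.0]]
ft_force: [1.4, -0.3, -0.3]
grip_width: 0.01
```

```bash
python3 - <<'E'
from workcell import r
import cv2,numpy as np
n="wrist";i=r.camera_info(n);im,d=r.capture(n);np.savez("pics/w1.npz",im=im,d=d,**{k:np.array(v) for k,v in i.items()})
cv2.imwrite("pics/w1.png",im[:,:,::-1]);o=r.get_obs();print(o['time_s'],o['eef_pos'],-i['R'].T@i['t'])
E
```

```text
1.45 [ 0.50512909 -0.10337574  0.32109542] [ 0.49984565 -0.03364126  0.4643885 ]
```

View pics/w1.png

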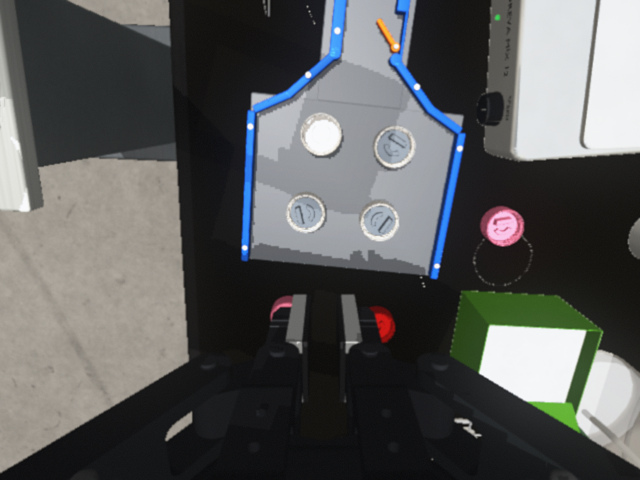

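Wrist view: U is at (321,134), S1 (395,147), S3 (306,213) and S2 (379,221); catch is at (388,35), and the fingers are 10 mm apart at the bottom. I'll convert these to tray coordinates.

```bash
cat > h2.py <<'E'
from h import *
G=np.array([.5382,.0292]);YT=np.array([.0486,.9988]);XT=np.array([.9988,-.0486])
def tray(X): X=np.atleast_2d(X)[:,:2]-G; return np.c_[X@XT,X@YT]*1000
def caps(im,i,roi,rad):
    u0,v0,u1,v1=roi;g=cv2.cvtColor(im,cv2.COLOR_RGB2GRAY)[v0:v1,u0:u1]
    g=cv2.resize(g,None,fx=4,fy=4,interpolation=cv2.INTER_CUBIC)
    c=cv2.HoughCircles(cv2.GaussianBlur(g,(0,0),2),cv2.HOUGH_GRADIENT,1,rad*4*1.5,param1=80,param2=18,minRadius=int(rad*3.4),maxRadius=int(rad*4.6))
    if c is None: return []
    return [(x/4+u0,y/4+v0,q/4) for x,y,q in c[0]]
E
python3 - <<'E'
from h2 import *
for f,roi,rad in (("top0",(325,205,415,300),12),("w1",(255,100,450,255),20)):
    z=np.load(f"pics/{f}.npz")
    for u,v,q in caps(z['im'],z,roi,rad):
        X=cast([(u,v)],z,.033);print(f,round(u,1),round(v,1),round(q,1),X[0,:2].round(4),tray(X)[0].round(1))
z=np.load("pics/w1.npz")
P=[(250,112),(246,250),(461,134),(437,267),(251,258)]
print(tray(cast(P,z,.028)).round(1))
# rails in wrist view
h=cv2.cvtColor(z['im'],cv2.COLOR_RGB2HSV);m=cv2.inRange(h,(100,110,60),(125,255,255))
for rr in range(140,250,20):
    c=np.where(m[rr])[0];c=c[(c>230)&(c<470)];L=c[c<330].max()+.5;R=c[c>330].min()-.5
    print(rr,tray(cast([(L,rr),(R,rr)],z,.028)).round(1).tolist())
for rr in (5,15,25):
    c=np.where(m[rr])[0];c=c[(c>320)&(c<420)];L=c[c<370].max()+.5;R=c[c>370].min()-.5
    print(rr,tray(cast([(L,rr),(R,rr)],z,.028)).round(1).tolist())
E
```

```text
top0 390.4 276.4 11.4 [ 0.4838 -0.1354] [ -46.4 -167.1]
top0 391.6 232.4 12.2 [ 0.5664 -0.1392] [  36.4 -166.8]
top0 349.1 228.1 11.2 [ 0.5752 -0.0592] [ 41.2 -86.5]
top0 346.4 268.9 11.9 [ 0.4986 -0.0531] [-35.5 -84.1]
w1 305.1 213.4 19.0 [ 0.4845 -0.1377] [ -45.5 -169.3]
w1 380.4 222.1 18.8 [ 0.5689 -0.1435] [  39. -171.]
w1 320.9 133.6 20.6 [ 0.4978 -0.0511] [-36.4 -82.2]
w1 394.4 147.4 19.9 [ 0.5762 -0.0612] [ 42.3 -88.5]
[[-112.3  -67.8]
 [-110.  -220.5]
 [ 111.8  -67.7]
 [ 113.7 -219.4]
 [-103.7 -229.8]]
140 [[-105.1, -95.8], [105.0, -74.7]]
160 [[-105.2, -116.9], [104.7, -95.9]]
180 [[-105.2, -138.7], [104.4, -117.7]]
200 [[-106.3, -161.2], [105.3, -140.1]]
220 [[-106.4, -184.2], [103.9, -163.3]]
240 [[-106.5, -208.0], [104.8, -187.0]]
5 [[-24.4, 41.6], [24.2, 46.6]]
15 [[-24.4, 32.7], [32.4, 38.6]]
25 [[-24.3, 23.8], [33.7, 29.7]]
```

```bash
cat > plan.py <<'E'
from h2 import *
from workcell import r
def plan(W,off=None):
    """W rows: tray x,y (mm), heading deg CCW from tray +y, TCP z (m); off: x,y are cap centre with TCP off mm behind"""
    o=r.get_obs();p=o['eef_pos'];R=o['ee_rot'];h0=np.degrees(np.arctan2(R[1,0],R[0,0]))
    ht=np.degrees(np.arctan2(YT[1],YT[0]))
    t=tray(p)[0];print("now tray",t.round(1),"z",p[2].round(4),"head",round(h0-ht,1),"grip",round(o['grip_width'],4),"t",round(o['time_s'],2))
    for x,y,th,z,*f in W:
        of=f[0] if f else (off or 0);a=np.radians(th);d=np.array([-np.sin(a),np.cos(a)])
        q=np.array([x,y])-of*d;w=G+(q[0]*XT+q[1]*YT)/1000
        s=R.T@(np.array([w[0],w[1],z])-p)*100
        print('{"x": %.1f, "y": %.1f, "z": %.1f, "turn": %.1f}'%(*s,-(th-(h0-ht))))
E
python3 - <<'E'
from plan import *
z=np.load("pics/top0.npz");X=cast([(300,150),(300,100)],z,0);print("balance depth->z", (0.9114-z['d'][150,300]).round(3),(0.9114-z['d'][172,330]).round(3), z['d'][150,300])
plan([(42,-88,36,.25,60),(42,-88,36,.12,55),(42,-88,36,.05,52),(42,-88,36,.016,50)])
E
```

```text
balance depth->z 0.071 0.056 0.8407944
now tray [ -26.6 -134. ] z 0.3211 head 6.1 grip 0.0099 t 1.45
{"x": -1.4, "y": 10.3, "z": 7.1, "turn": -29.9}
{"x": -1.0, "y": 10.0, "z": 20.1, "turn": -29.9}
{"x": -0.8, "y": 9.9, "z": 27.1, "turn": -29.9}
{"x": -0.6, "y": 9.8, "z": 30.5, "turn": -29.9}
```

Emit:
servo_tool --series '[{"x": -1,"y": 4,"z": 3,"turn": -10},{"x": -1.4,"y": 8,"z": 7,"turn": -20},{"x": -1.2,"y": 10.1,"z": 12.5,"turn": -30},{"x": -1.0,"y": 10.0,"z": 18,"turn": -30},{"x": -0.8,"y": 9.9,"z": 23,"turn": -30},{"x": -0.6,"y": 9.8,"z": 27.5,"turn": -30},{"x": -0.6,"y": 9.8,"z": 30,"turn": -30},{"x": -0.6,"y": 9.8,"z": 30.5,"turn": -30},{"x": -0.6,"y": 9.8,"z": 30.5,"turn": -30}]' --grip 2.0

```text
time_s: 2.58
eef_pos: [0.6038, -0.1027, 0.0166]
ee_rot: [[-0.549, 0.836, 0.001], [0.836, 0.549, 0.004], [0.002, 0.003, -1.0]]
ft_force: [0.1, -0.3, -0.8]
grip_width: 0.0198
```

```bash
cat > snap.py <<'E'
import sys
from workcell import r
import cv2,numpy as np
tag=sys.argv[1];n=sys.argv[2] if len(sys.argv)>2 else "wrist"
i=r.camera_info(n);im,d=r.capture(n);np.savez(f"pics/{tag}.npz",im=im,d=d,**{k:np.array(v) for k,v in i.items()})
cv2.imwrite(f"pics/{tag}.png",im[:,:,::-1])
E
python3 snap.py w2; python3 - <<'E'
from plan import *
W=[(42,-88,36,.016,40),(42,-88,36,.016,33),(36,-80,36,.016),(30,-71.5,36,.016),(24,-63,34,.016),(18,-55,31,.016),(12.5,-46.5,27,.016),(7.5,-37.5,22,.016),(3.5,-28.5,16,.016),(1,-19,9,.016)]
plan(W,32)
E
```

```text
now tray [  72.3 -128.6] z 0.0172 head 36.1 grip 0.0199 t 2.62
{"x": 1.1, "y": -0.1, "z": 0.1, "turn": 0.1}
{"x": 1.8, "y": -0.1, "z": 0.1, "turn": 0.1}
{"x": 2.9, "y": -0.1, "z": 0.1, "turn": 0.1}
{"x": 3.9, "y": -0.1, "z": 0.1, "turn": 0.1}
{"x": 5.0, "y": -0.2, "z": 0.1, "turn": 2.1}
{"x": 6.0, "y": -0.3, "z": 0.1, "turn": 5.1}
{"x": 7.0, "y": -0.5, "z": 0.1, "turn": 9.1}
{"x": 8.1, "y": -0.6, "z": 0.1, "turn": 14.1}
{"x": 9.1, "y": -0.8, "z": 0.1, "turn": 20.1}
{"x": 10.2, "y": -0.8, "z": 0.1, "turn": 27.1}
```

View pics/w2.png

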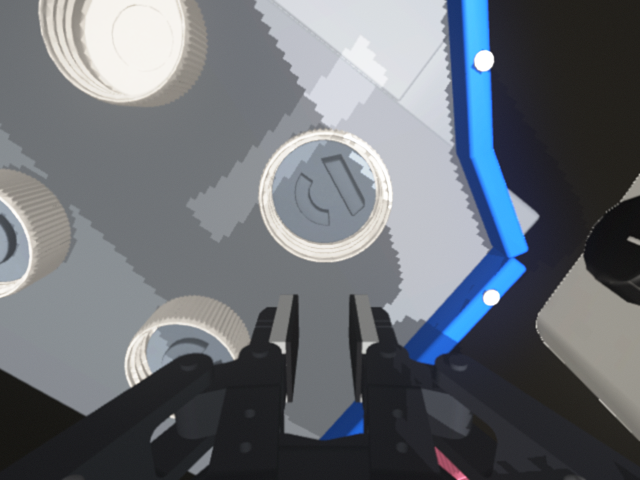

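Emit:
servo_tool --series '[{"x": 1.1,"y": 0,"z": 0.1,"turn": 0},{"x": 2.0,"y": 0,"z": 0.1,"turn": 0},{"x": 2.9,"y": -0.1,"z": 0.1,"turn": 0},{"x": 3.9,"y": -0.1,"z": 0.1,"turn": 0},{"x": 5.0,"y": -0.2,"z": 0.1,"turn": 2},{"x": 6.0,"y": -0.3,"z": 0.1,"turn": 5},{"x": 7.0,"y": -0.5,"z": 0.1,"turn": 9},{"x": 8.1,"y": -0.6,"z": 0.1,"turn": 14},{"x": 9.1,"y": -0.8,"z": 0.1,"turn": 20},{"x": 10.2,"y": -0.8,"z": 0.1,"turn": 27}]'

```text
time_s: 3.88
eef_pos: [0.5408, -0.0214, 0.0164]
ee_rot: [[-0.107, 0.994, 0.002], [0.994, 0.107, 0.003], [0.003, 0.002, -1.0]]
ft_force: [0.9, 0.1, -0.4]
grip_width: 0.02
```

```bash
python3 snap.py w3; python3 - <<'E'
from plan import *
z=np.load("pics/w3.npz")
W=[(0,-10,4,.016),(0,0,0,.016),(0,10,0,.016),(0,20,0,.016),(0,30,0,.016),(0,40,0,.016),(0,50,0,.016),(0,60,0,.016),(0,66,0,.016)]
plan(W,32)
E
```

```text
now tray [  4.1 -49.6] z 0.0162 head 8.5 grip 0.0198 t 3.92
{"x": 0.8, "y": -0.1, "z": 0.0, "turn": 4.5}
{"x": 1.8, "y": -0.1, "z": 0.0, "turn": 8.5}
{"x": 2.8, "y": 0.0, "z": 0.0, "turn": 8.5}
{"x": 3.8, "y": 0.2, "z": 0.0, "turn": 8.5}
{"x": 4.8, "y": 0.3, "z": 0.0, "turn": 8.5}
{"x": 5.8, "y": 0.5, "z": 0.0, "turn": 8.5}
{"x": 6.7, "y": 0.6, "z": 0.0, "turn": 8.5}
{"x": 7.7, "y": 0.8, "z": 0.1, "turn": 8.5}
{"x": 8.3, "y": 0.8, "z": 0.1, "turn": 8.5}
```

View pics/w3.png

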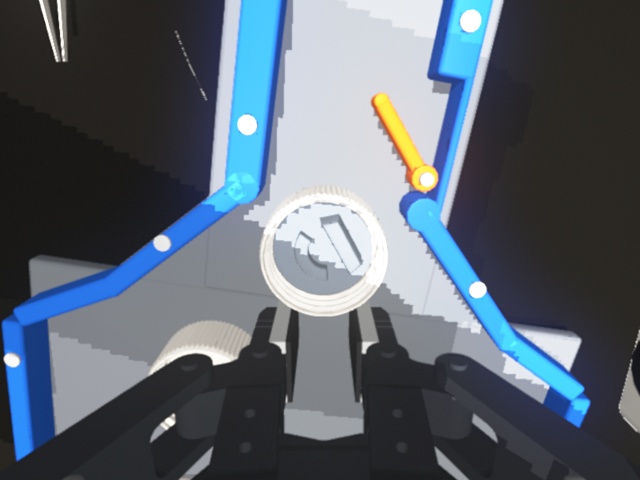

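Cap S1 is cradled at (323,250), in front of the gate. I'll narrow the grip and push through.

Emit:
servo_tool --series '[{"x": 0.8,"y": -0.1,"z": 0,"turn": 4.5},{"x": 1.8,"y": -0.1,"z": 0,"turn": 8.5},{"x": 2.8,"y": 0,"z": 0,"turn": 8.5},{"x": 3.8,"y": 0.2,"z": 0,"turn": 8.5},{"x": 4.8,"y": 0.3,"z": 0,"turn": 8.5},{"x": 5.8,"y": 0.5,"z": 0,"turn": 8.5},{"x": 6.7,"y": 0.6,"z": 0,"turn": 8.5},{"x": 7.7,"y": 0.7,"z": 0,"turn": 8.5},{"x": 8.4,"y": 0.8,"z": 0,"turn": 8.5},{"x": 8.4,"y": 0.8,"z": 0,"turn": 8.5}]' --grip 1.0

```text
time_s: 5.18
eef_pos: [0.5393, 0.0644, 0.0165]
ee_rot: [[0.047, 0.999, 0.001], [0.999, -0.047, 0.004], [0.004, 0.0, -1.0]]
ft_force: [-1.9, 1.3, -0.1]
grip_width: 0.0103
```

```bash
python3 snap.py w4; python3 - <<'E'
from plan import *
plan([(38,-169,12,.08,60),(38,-169,12,.016,50)])
E
```

```text
now tray [-0.7 35. ] z 0.0165 head 0.1 grip 0.0101 t 5.22
{"x": -26.2, "y": 5.1, "z": -6.4, "turn": -11.9}
{"x": -25.3, "y": 4.9, "z": -0.0, "turn": -11.9}
```

View pics/w4.png

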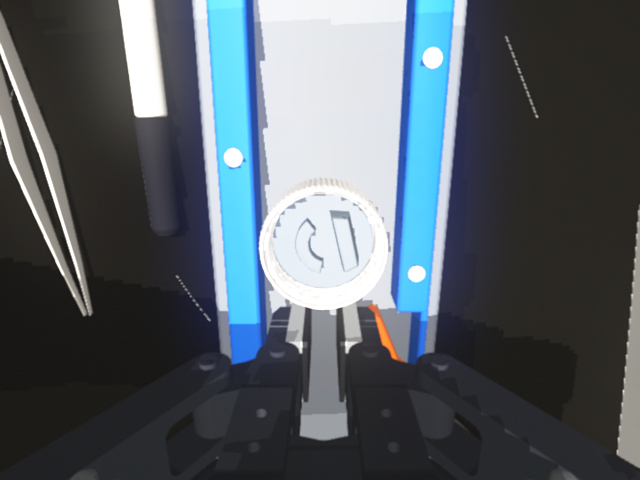

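S1 is past the catch, in the lane at (323,240). I'll lift out and go behind S2.

Emit:
servo_tool --series '[{"x": 0,"y": 0,"z": -4,"turn": 0},{"x": 0,"y": 0,"z": -8,"turn": 0},{"x": -6,"y": 1,"z": -8,"turn": -4},{"x": -12,"y": 2.5,"z": -8,"turn": -8},{"x": -18,"y": 3.5,"z": -8,"turn": -11},{"x": -23,"y": 4.5,"z": -7.5,"turn": -11},{"x": -25.4,"y": 4.9,"z": -5,"turn": -11},{"x": -25.4,"y": 4.9,"z": -2,"turn": -11},{"x": -25.4,"y": 4.9,"z": 0,"turn": -11},{"x": -25.4,"y": 4.9,"z": 0,"turn": -11}]' --grip 2.0

```text
time_s: 6.48
eef_pos: [0.5752, -0.1914, 0.0144]
ee_rot: [[-0.144, 0.99, -0.002], [0.99, 0.144, 0.004], [0.005, -0.001, -1.0]]
ft_force: [0.0, -0.1, -0.7]
grip_width: 0.0197
```

```bash
python3 snap.py w5; python3 - <<'E'
from plan import *
z=np.load("pics/w5.npz")
for c in caps(z['im'],z,(150,100,500,300),62): print(c,tray(cast([c[:2]],z,.033)).round(1))
plan([(38,-169,11,.016,40),(38,-169,11,.016,33),(36,-159,11,.016),(34,-148,11,.016),(32,-137,11,.016),(30,-126,11,.016),(28,-115,11,.016),(26,-104,12,.016),(24,-94,14,.016),(21,-84,16,.016)],32)
E
```

```text
(np.float32(323.125), np.float32(201.125), np.float32(67.475)) [[  38.1 -170.2]]
now tray [  48.4 -218.7] z 0.0154 head 11.1 grip 0.0201 t 6.53
{"x": 1.1, "y": -0.1, "z": -0.1, "turn": 0.1}
{"x": 1.8, "y": -0.1, "z": -0.0, "turn": 0.1}
{"x": 2.9, "y": -0.1, "z": -0.0, "turn": 0.1}
{"x": 4.0, "y": -0.1, "z": -0.0, "turn": 0.1}
{"x": 5.1, "y": -0.0, "z": -0.0, "turn": 0.1}
{"x": 6.2, "y": -0.0, "z": -0.0, "turn": 0.1}
{"x": 7.4, "y": -0.0, "z": -0.0, "turn": 0.1}
{"x": 8.5, "y": 0.1, "z": -0.0, "turn": -0.9}
{"x": 9.5, "y": 0.2, "z": -0.0, "turn": -2.9}
{"x": 10.6, "y": 0.2, "z": -0.0, "turn": -4.9}
```

View pics/w5.png

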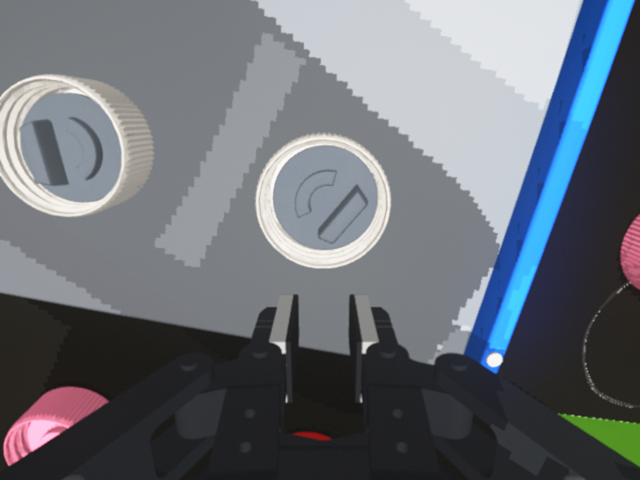

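S2 is at (323,201), centred between the fingers. Push.

Emit:
servo_tool --series '[{"x": 1.1,"y": -0.1,"z": 0,"turn": 0},{"x": 2.0,"y": -0.1,"z": 0,"turn": 0},{"x": 2.9,"y": -0.1,"z": 0,"turn": 0},{"x": 4.0,"y": -0.1,"z": 0,"turn": 0},{"x": 5.1,"y": 0,"z": 0,"turn": 0},{"x": 6.2,"y": 0,"z": 0,"turn": 0},{"x": 7.3,"y": 0,"z": 0,"turn": 0},{"x": 8.4,"y": 0.1,"z": 0,"turn": -1},{"x": 9.5,"y": 0.2,"z": 0,"turn": -3},{"x": 10.6,"y": 0.2,"z": 0,"turn": -5}]'

```text
time_s: 7.78
eef_pos: [0.5626, -0.0856, 0.0158]
ee_rot: [[-0.233, 0.973, -0.0], [0.973, 0.233, 0.004], [0.004, 0.0, -1.0]]
ft_force: [-0.5, 0.1, -0.1]
grip_width: 0.0201
```

```bash
python3 snap.py w6; python3 - <<'E'
from plan import *
z=np.load("pics/w6.npz")
for c in caps(z['im'],z,(150,100,500,330),62): print(c,tray(cast([c[:2]],z,.033)).round(1))
plan([(18.5,-75,18,.016),(15,-65,19,.016),(11.5,-55,19,.016),(8,-45,18,.016),(5,-36,15,.016),(2.5,-27,10,.016),(.5,-19,5,.016)],32)
E
```

```text
(np.float32(325.375), np.float32(254.625), np.float32(62.325)) [[ 21.8 -83.8]]
(np.float32(163.375), np.float32(214.375), np.float32(53.05)) [[-32.9 -85.3]]
now tray [  29.4 -112.5] z 0.0158 head 16.4 grip 0.0197 t 7.83
{"x": 0.7, "y": 0.1, "z": -0.0, "turn": -1.6}
{"x": 1.8, "y": 0.1, "z": -0.0, "turn": -2.6}
{"x": 2.8, "y": 0.1, "z": -0.0, "turn": -2.6}
{"x": 3.9, "y": -0.1, "z": -0.0, "turn": -1.6}
{"x": 4.8, "y": -0.3, "z": 0.0, "turn": 1.4}
{"x": 5.8, "y": -0.5, "z": 0.0, "turn": 6.4}
{"x": 6.6, "y": -0.8, "z": 0.0, "turn": 11.4}
```

View pics/w6.png

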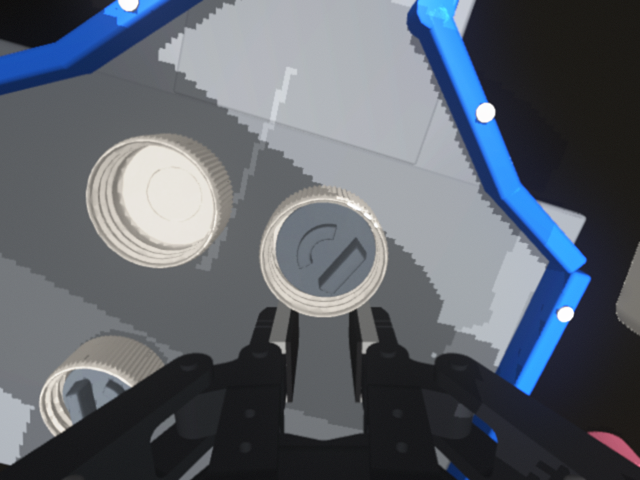

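S2 is cradled at (325,254), with a clear gap to U at (160,200). Continue to the gate.

Emit:
servo_tool --series '[{"x": 0.8,"y": 0.1,"z": 0,"turn": -1.6},{"x": 1.8,"y": 0.1,"z": 0,"turn": -2.6},{"x": 2.8,"y": 0.1,"z": 0,"turn": -2.6},{"x": 3.9,"y": -0.1,"z": 0,"turn": -1.6},{"x": 4.8,"y": -0.3,"z": 0,"turn": 1.4},{"x": 5.8,"y": -0.5,"z": 0,"turn": 6.4},{"x": 6.6,"y": -0.8,"z": 0,"turn": 11.4}]'

```text
time_s: 8.7
eef_pos: [0.5384, -0.0216, 0.0161]
ee_rot: [[-0.034, 0.999, -0.001], [0.999, 0.034, 0.004], [0.004, -0.001, -1.0]]
ft_force: [0.0, -0.4, 0.3]
grip_width: 0.0202
```

```bash
python3 snap.py w7; python3 - <<'E'
from plan import *
z=np.load("pics/w7.npz")
for c in caps(z['im'],z,(150,100,500,330),62): print(c,tray(cast([c[:2]],z,.033)).round(1))
W=[(0,-10,3,.016),(0,0,0,.016),(0,10,0,.016),(0,20,0,.016),(0,30,0,.016),(0,40,0,.016),(0,50,0,.016),(0,60,0,.016),(0,66,0,.016)]
plan(W,32)
E
```

```text
(np.float32(323.375), np.float32(251.125), np.float32(65.95)) [[ -0.  -18.9]]
now tray [  1.8 -50.1] z 0.016 head 4.5 grip 0.0198 t 8.75
{"x": 0.8, "y": 0.1, "z": 0.0, "turn": 1.5}
{"x": 1.8, "y": -0.0, "z": 0.0, "turn": 4.5}
{"x": 2.8, "y": 0.0, "z": 0.0, "turn": 4.5}
{"x": 3.8, "y": 0.1, "z": 0.0, "turn": 4.5}
{"x": 4.8, "y": 0.2, "z": 0.0, "turn": 4.5}
{"x": 5.8, "y": 0.3, "z": 0.0, "turn": 4.5}
{"x": 6.8, "y": 0.4, "z": 0.0, "turn": 4.5}
{"x": 7.8, "y": 0.4, "z": 0.0, "turn": 4.5}
{"x": 8.4, "y": 0.5, "z": 0.0, "turn": 4.5}
```

View pics/w7.png

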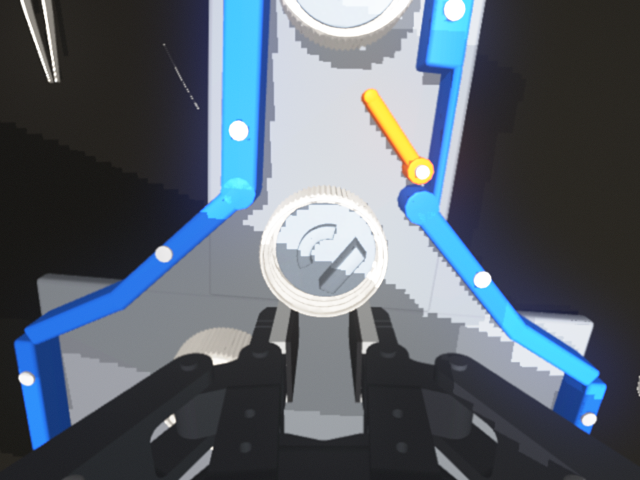

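S2 is at the gate (323,251), the catch is shut behind S1, and U is untouched. Push in.

Emit:
servo_tool --series '[{"x": 0.8,"y": 0.1,"z": 0,"turn": 1.5},{"x": 1.8,"y": 0,"z": 0,"turn": 4.5},{"x": 2.8,"y": 0,"z": 0,"turn": 4.5},{"x": 3.8,"y": 0.1,"z": 0,"turn": 4.5},{"x": 4.8,"y": 0.2,"z": 0,"turn": 4.5},{"x": 5.8,"y": 0.3,"z": 0,"turn": 4.5},{"x": 6.8,"y": 0.4,"z": 0,"turn": 4.5},{"x": 7.8,"y": 0.4,"z": 0,"turn": 4.5},{"x": 8.4,"y": 0.5,"z": 0,"turn": 4.5},{"x": 8.4,"y": 0.5,"z": 0,"turn": 4.5}]' --grip 1.0

```text
time_s: 10.0
eef_pos: [0.54, 0.0636, 0.0164]
ee_rot: [[0.048, 0.999, -0.002], [0.999, -0.048, 0.004], [0.004, -0.002, -1.0]]
ft_force: [-1.1, 0.8, 0.4]
grip_width: 0.01
```

```bash
python3 snap.py w8; python3 - <<'E'
from plan import *
z=np.load("pics/w8.npz")
for c in caps(z['im'],z,(150,0,500,330),62): print(c,tray(cast([c[:2]],z,.033)).round(1))
plan([(-46,-168,-57,.1,50),(-46,-168,-57,.016,50)])
E
```

```text
(np.float32(326.625), np.float32(116.125), np.float32(70.55)) [[  1.  109.7]]
(np.float32(316.625), np.float32(247.125), np.float32(63.025)) [[-2.2 67.7]]
now tray [ 0.  34.2] z 0.0164 head 0.0 grip 0.01 t 10.05
{"x": -22.9, "y": -8.8, "z": -8.4, "turn": 57.0}
{"x": -22.9, "y": -8.8, "z": -0.0, "turn": 57.0}
```

View pics/w8.png

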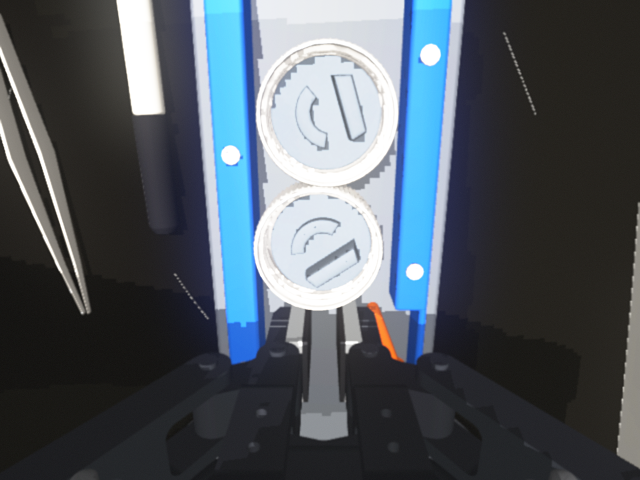

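Both caps are in file at (326,116) and (316,247). Next I lift and go behind S3, approaching at 45° to go round U.

Emit:
servo_tool --series '[{"x": 0,"y": 0,"z": -4,"turn": 0},{"x": 0,"y": 0,"z": -8,"turn": 0},{"x": -5.5,"y": -1.8,"z": -8,"turn": 9},{"x": -11,"y": -3.6,"z": -8,"turn": 18},{"x": -16.5,"y": -5.4,"z": -8,"turn": 27},{"x": -21.5,"y": -7,"z": -8,"turn": 36},{"x": -23,"y": -7.4,"z": -8,"turn": 45},{"x": -23,"y": -7.4,"z": -7,"turn": 45}]' --grip 2.0

```text
time_s: 11.05
eef_pos: [0.4552, -0.1647, 0.0858]
ee_rot: [[0.742, 0.671, -0.001], [0.671, -0.742, 0.004], [0.002, -0.003, -1.0]]
ft_force: [0.2, 0.4, -0.4]
grip_width: 0.0198
```

```bash
python3 snap.py w9; python3 - <<'E'
from plan import *
z=np.load("pics/w9.npz")
for c in caps(z['im'],z,(100,50,500,330),40): print(c,tray(cast([c[:2]],z,.033)).round(1))
plan([(-46,-168,-45,.016,40)])
E
```

```text
(np.float32(323.125), np.float32(189.875), np.float32(43.75)) [[ -44.8 -169.2]]
now tray [ -74.  -196.5] z 0.0843 head -44.9 grip 0.0201 t 11.1
{"x": -0.0, "y": 0.0, "z": 6.8, "turn": 0.1}
```

View pics/w9.png

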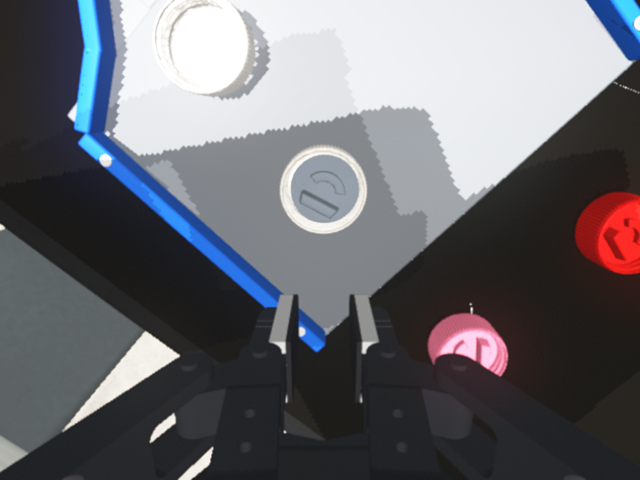

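Emit:
servo_tool --series '[{"x": 0.2,"y": 0.2,"z": 3.5,"turn": 0},{"x": 0.2,"y": 0.2,"z": 6,"turn": 0},{"x": 0.2,"y": 0.2,"z": 6.8,"turn": 0},{"x": 0.2,"y": 0.2,"z": 6.8,"turn": 0}]'

```text
time_s: 11.6
eef_pos: [0.4572, -0.1626, 0.016]
ee_rot: [[0.738, 0.675, -0.004], [0.675, -0.738, 0.005], [0.001, -0.006, -1.0]]
ft_force: [0.2, 0.6, -0.6]
grip_width: 0.0199
```

```bash
python3 - <<'E'
from plan import *
plan([(-45,-169,-45,.016,33),(-38,-162,-46,.016),(-30,-155,-49,.016),(-22,-148.5,-52,.016),(-14,-143,-55,.016),(-5,-137.5,-58,.016),(4,-133,-61,.016),(13,-129,-64,.016),(22,-125,-66,.016)],32)
E
```

```text
now tray [ -71.6 -195.5] z 0.016 head -44.8 grip 0.0199 t 11.6
{"x": 0.5, "y": 0.0, "z": 0.0, "turn": 0.2}
{"x": 1.5, "y": -0.0, "z": 0.0, "turn": 1.2}
{"x": 2.6, "y": -0.1, "z": 0.0, "turn": 4.2}
{"x": 3.7, "y": -0.2, "z": 0.0, "turn": 7.2}
{"x": 4.6, "y": -0.2, "z": 0.0, "turn": 10.2}
{"x": 5.7, "y": -0.1, "z": 0.0, "turn": 13.2}
{"x": 6.7, "y": 0.1, "z": 0.0, "turn": 16.2}
{"x": 7.7, "y": 0.3, "z": 0.0, "turn": 19.2}
{"x": 8.6, "y": 0.5, "z": 0.0, "turn": 21.2}
```

Emit:
servo_tool --series '[{"x": 0.6,"y": 0,"z": 0,"turn": 0},{"x": 1.5,"y": 0,"z": 0,"turn": 1},{"x": 2.6,"y": -0.1,"z": 0,"turn": 4},{"x": 3.6,"y": -0.2,"z": 0,"turn": 7},{"x": 4.6,"y": -0.2,"z": 0,"turn": 10},{"x": 5.7,"y": -0.1,"z": 0,"turn": 13},{"x": 6.7,"y": 0.1,"z": 0,"turn": 16},{"x": 7.7,"y": 0.3,"z": 0,"turn": 19},{"x": 8.6,"y": 0.5,"z": 0,"turn": 21},{"x": 8.6,"y": 0.5,"z": 0,"turn": 21}]'

```text
time_s: 12.85
eef_pos: [0.5252, -0.1078, 0.0166]
ee_rot: [[0.93, 0.366, -0.002], [0.367, -0.93, 0.005], [-0.0, -0.005, -1.0]]
ft_force: [0.1, -0.6, 0.4]
grip_width: 0.0199
```

```bash
python3 snap.py w10; python3 - <<'E'
from plan import *
z=np.load("pics/w10.npz")
for c in caps(z['im'],z,(60,50,500,330),62): print(c,tray(cast([c[:2]],z,.033)).round(1))
plan([(22,-125,-66,.016,45),(22,-125,10,.09,50),(22,-125,10,.016,48)])
E
```

```text
(np.float32(329.375), np.float32(253.375), np.float32(55.95)) [[  23.3 -126.9]]
now tray [  -7.  -137.6] z 0.0165 head -65.7 grip 0.0199 t 12.9
{"x": -1.3, "y": 0.0, "z": 0.0, "turn": 0.3}
{"x": 1.9, "y": 4.8, "z": -7.4, "turn": -75.7}
{"x": 2.0, "y": 4.7, "z": 0.0, "turn": -75.7}
```

View pics/w10.png

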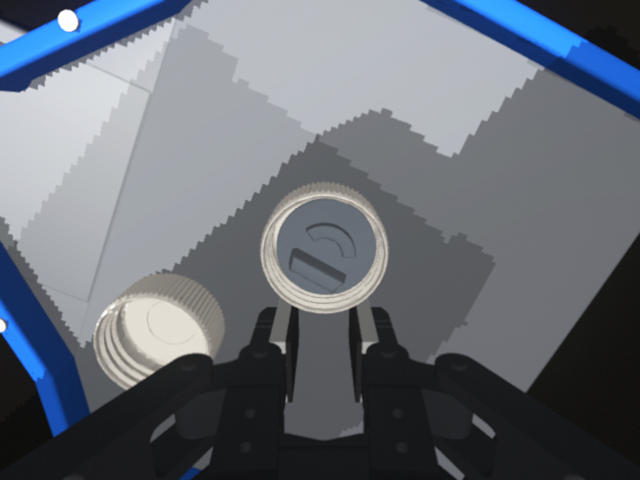

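S3 is at (325,250), roughly tray (22,-125), and U is clear at (160,330). I'll back off, lift, and come in again from behind.

Emit:
servo_tool --series '[{"x": -0.5,"y": 0,"z": -1,"turn": 0},{"x": -0.8,"y": 0,"z": -5,"turn": 0},{"x": -0.5,"y": 1.5,"z": -7.4,"turn": -10},{"x": 0.4,"y": 3,"z": -7.4,"turn": -20},{"x": 1.2,"y": 4.5,"z": -7.4,"turn": -30},{"x": 2,"y": 4.8,"z": -7.4,"turn": -40},{"x": 2,"y": 4.8,"z": -7.4,"turn": -50},{"x": 2,"y": 4.8,"z": -7.4,"turn": -60},{"x": 2,"y": 4.8,"z": -7.4,"turn": -70},{"x": 2,"y": 4.8,"z": -6.5,"turn": -76}]'

```text
time_s: 14.15
eef_pos: [0.5608, -0.146, 0.0823]
ee_rot: [[-0.136, 0.991, -0.002], [0.991, 0.136, 0.004], [0.005, -0.001, -1.0]]
ft_force: [0.5, 0.4, 0.2]
grip_width: 0.0198
```

```bash
python3 snap.py w11; python3 - <<'E'
from plan import *
z=np.load("pics/w11.npz")
for c in caps(z['im'],z,(100,50,500,330),42): print(c,tray(cast([c[:2]],z,.033)).round(1))
plan([(22,-125,8,.05,50),(22,-125,8,.016,48)])
E
```

```text
(np.float32(324.125), np.float32(171.375), np.float32(45.225)) [[  22.1 -124.6]]
(np.float32(214.875), np.float32(60.625), np.float32(44.475)) [[-35.1 -85. ]]
now tray [  30.3 -173.6] z 0.081 head 10.8 grip 0.0199 t 14.2
{"x": -0.1, "y": -0.1, "z": 3.1, "turn": 2.8}
{"x": 0.1, "y": -0.1, "z": 6.5, "turn": 2.8}
```

View pics/w11.png

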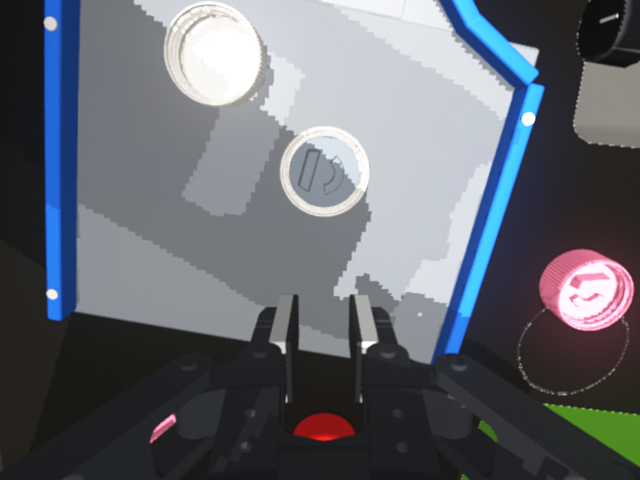

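S3 is at (324,171), tray (22,-125). Descend and push.

Emit:
servo_tool --series '[{"x": -0.1,"y": -0.4,"z": 3,"turn": 5},{"x": 0,"y": -0.4,"z": 5.5,"turn": 6},{"x": 0,"y": -0.4,"z": 6.5,"turn": 6},{"x": 0,"y": -0.4,"z": 6.5,"turn": 6}]'

```text
time_s: 14.7
eef_pos: [0.5556, -0.146, 0.0161]
ee_rot: [[-0.036, 0.999, -0.004], [0.999, 0.036, 0.005], [0.005, -0.004, -1.0]]
ft_force: [0.2, 1.8, 0.7]
grip_width: 0.0198
```

```bash
python3 - <<'E'
from plan import *
plan([(22,-125,5,.016,40),(22,-125,5,.016,33),(22,-115,5,.016),(21.5,-105,6,.016),(21,-95,8,.016),(20,-85,11,.016),(18,-76,15,.016),(15,-66,18,.016),(11.5,-56,19,.016),(8,-46,18,.016)],32)
E
```

```text
now tray [  25.9 -174.1] z 0.0161 head 4.8 grip 0.0198 t 14.7
{"x": 0.9, "y": 0.0, "z": 0.0, "turn": -0.2}
{"x": 1.6, "y": 0.0, "z": 0.0, "turn": -0.2}
{"x": 2.7, "y": 0.1, "z": 0.0, "turn": -0.2}
{"x": 3.7, "y": 0.2, "z": 0.0, "turn": -1.2}
{"x": 4.7, "y": 0.4, "z": 0.0, "turn": -3.2}
{"x": 5.8, "y": 0.5, "z": 0.0, "turn": -6.2}
{"x": 6.7, "y": 0.6, "z": 0.0, "turn": -10.2}
{"x": 7.8, "y": 0.6, "z": 0.1, "turn": -13.2}
{"x": 8.8, "y": 0.3, "z": 0.1, "turn": -14.2}
{"x": 9.8, "y": 0.0, "z": 0.1, "turn": -13.2}
```

Emit:
servo_tool --series '[{"x": 0.9,"y": 0,"z": 0,"turn": 0},{"x": 1.7,"y": 0,"z": 0,"turn": 0},{"x": 2.7,"y": 0.1,"z": 0,"turn": 0},{"x": 3.7,"y": 0.2,"z": 0,"turn": -1},{"x": 4.7,"y": 0.4,"z": 0,"turn": -3},{"x": 5.8,"y": 0.5,"z": 0,"turn": -6},{"x": 6.8,"y": 0.6,"z": 0,"turn": -10},{"x": 7.8,"y": 0.6,"z": 0,"turn": -13},{"x": 8.8,"y": 0.3,"z": 0,"turn": -14},{"x": 9.8,"y": 0,"z": 0,"turn": -13}]'

```text
time_s: 15.95
eef_pos: [0.5517, -0.0474, 0.0166]
ee_rot: [[-0.259, 0.966, -0.004], [0.966, 0.259, 0.005], [0.006, -0.003, -1.0]]
ft_force: [-0.5, -0.7, 0.2]
grip_width: 0.0199
```

```bash
python3 snap.py w12; python3 - <<'E'
from plan import *
z=np.load("pics/w12.npz")
for c in caps(z['im'],z,(100,100,500,330),62): print(c,tray(cast([c[:2]],z,.033)).round(1))
plan([(5,-37,15,.016),(2.5,-28,10,.016),(.5,-19,5,.016)],32)
E
```

```text
(np.float32(321.875), np.float32(250.875), np.float32(65.45)) [[  6.9 -45.7]]
(np.float32(169.625), np.float32(307.375), np.float32(58.25)) [[-38.  -82.3]]
now tray [ 16.5 -74.9] z 0.0165 head 17.7 grip 0.0201 t 16.0
{"x": 0.8, "y": -0.1, "z": 0.1, "turn": 2.7}
{"x": 1.7, "y": -0.3, "z": 0.1, "turn": 7.7}
{"x": 2.7, "y": -0.5, "z": 0.1, "turn": 12.7}
```

View pics/w12.png

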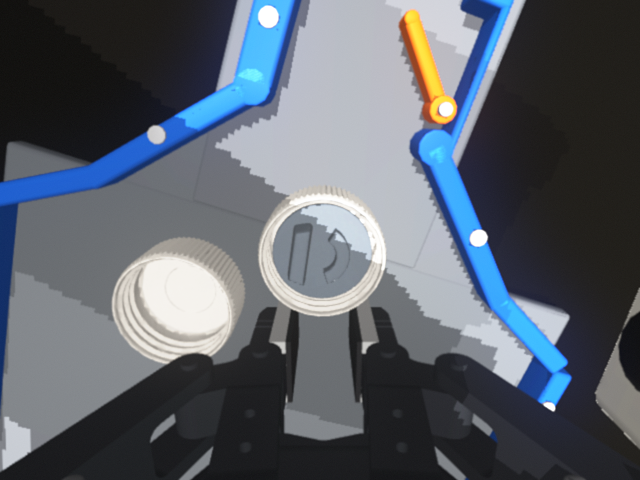

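S3 is cradled at (322,251) and U is still clear. On to the gate.

Emit:
servo_tool --series '[{"x": 0.9,"y": -0.1,"z": 0,"turn": 3},{"x": 1.8,"y": -0.3,"z": 0,"turn": 8},{"x": 2.7,"y": -0.5,"z": 0,"turn": 13},{"x": 2.7,"y": -0.5,"z": 0,"turn": 13}]'

```text
time_s: 16.5
eef_pos: [0.5388, -0.0212, 0.0167]
ee_rot: [[-0.034, 0.999, -0.005], [0.999, 0.034, 0.006], [0.006, -0.005, -1.0]]
ft_force: [-0.1, 0.2, 0.6]
grip_width: 0.0201
```

```bash
python3 snap.py w13; python3 - <<'E'
from plan import *
z=np.load("pics/w13.npz")
for c in caps(z['im'],z,(150,100,500,330),62): print(c,tray(cast([c[:2]],z,.033)).round(1))
plan([(0,-10,3,.016),(0,0,0,.016),(0,10,0,.016),(0,20,0,.016),(0,30,0,.016),(0,40,0,.016),(0,50,0,.016),(0,60,0,.016),(0,66,0,.016)],32)
E
```

```text
(np.float32(320.625), np.float32(250.875), np.float32(62.925)) [[ -0.4 -18.8]]
now tray [  3.5 -50.7] z 0.0168 head 4.8 grip 0.0202 t 16.55
{"x": 0.9, "y": -0.1, "z": 0.1, "turn": 1.8}
{"x": 1.9, "y": -0.2, "z": 0.1, "turn": 4.8}
{"x": 2.9, "y": -0.1, "z": 0.1, "turn": 4.8}
{"x": 3.9, "y": -0.0, "z": 0.1, "turn": 4.8}
{"x": 4.9, "y": 0.1, "z": 0.1, "turn": 4.8}
{"x": 5.9, "y": 0.1, "z": 0.1, "turn": 4.8}
{"x": 6.9, "y": 0.2, "z": 0.1, "turn": 4.8}
{"x": 7.9, "y": 0.3, "z": 0.1, "turn": 4.8}
{"x": 8.5, "y": 0.4, "z": 0.1, "turn": 4.8}
```

Emit:
servo_tool --series '[{"x": 0.9,"y": -0.1,"z": 0,"turn": 2},{"x": 1.9,"y": -0.2,"z": 0,"turn": 4.8},{"x": 2.9,"y": -0.1,"z": 0,"turn": 4.8},{"x": 3.9,"y": 0,"z": 0,"turn": 4.8},{"x": 4.9,"y": 0.1,"z": 0,"turn": 4.8},{"x": 5.9,"y": 0.1,"z": 0,"turn": 4.8},{"x": 6.8,"y": 0.2,"z": 0,"turn": 4.8},{"x": 7.6,"y": 0.3,"z": 0,"turn": 4.8},{"x": 8.2,"y": 0.4,"z": 0,"turn": 4.8},{"x": 8.3,"y": 0.4,"z": 0,"turn": 4.8}]' --grip 1.0

```text
time_s: 17.8
eef_pos: [0.5404, 0.0619, 0.0172]
ee_rot: [[0.048, 0.999, -0.005], [0.999, -0.048, 0.005], [0.005, -0.005, -1.0]]
ft_force: [0.2, -0.9, -0.4]
grip_width: 0.0099
```

```bash
python3 snap.py w14; python3 - <<'E'
from plan import *
z=np.load("pics/w14.npz")
for c in caps(z['im'],z,(150,0,500,330),62): print(c,tray(cast([c[:2]],z,.033)).round(1))
plan([])
E
```

```text
(np.float32(324.625), np.float32(118.375), np.float32(70.275)) [[  1.  107.3]]
(np.float32(325.625), np.float32(245.625), np.float32(65.275)) [[ 1.4 66.2]]
now tray [ 0.5 32.6] z 0.0172 head 0.0 grip 0.0101 t 17.85
```

View pics/w14.png

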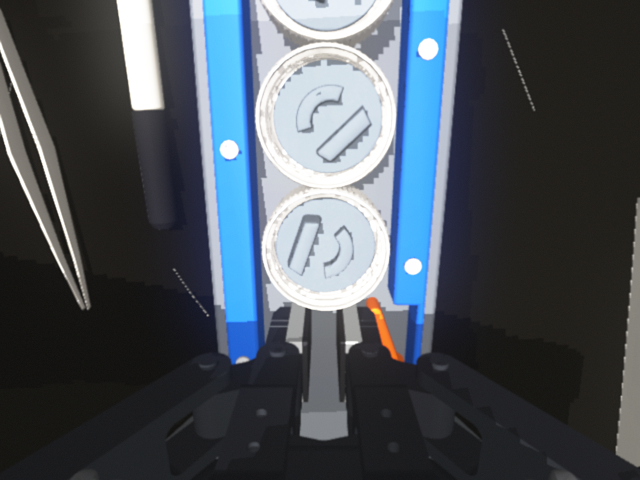

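All three are in file, with the last about 66 mm past the gate. I'll lift straight up and move back to check the catch.

Emit:
servo_tool --series '[{"x": 0,"y": 0,"z": -3,"turn": 0},{"x": 0,"y": 0,"z": -8,"turn": 0},{"x": 0,"y": 0,"z": -14,"turn": 0},{"x": -4,"y": 0,"z": -19,"turn": 0},{"x": -9,"y": 0,"z": -22,"turn": 0},{"x": -13,"y": 0,"z": -24,"turn": 0},{"x": -13,"y": 0,"z": -24,"turn": 0}]'

```text
time_s: 18.73
eef_pos: [0.5359, -0.0721, 0.2583]
ee_rot: [[0.052, 0.999, -0.002], [0.999, -0.052, 0.004], [0.004, -0.002, -1.0]]
ft_force: [0.9, 0.7, -0.2]
grip_width: 0.0103
```

```bash
python3 snap.py w15; python3 snap.py s15 side; python3 - <<'E'
import cv2
im=cv2.imread("pics/s15.png");cv2.imwrite("pics/s15z.png",cv2.resize(im[110:400,170:440],None,fx=2,fy=2))
from plan import *
z=np.load("pics/w15.npz")
h=cv2.cvtColor(z['im'],cv2.COLOR_RGB2HSV);m=cv2.inRange(h,(8,150,120),(20,255,255));ys,xs=np.where(m)
P=np.c_[xs,ys];T=tray(cast(P,z,.023));print("catch extents",T[T[:,1].argmax()].round(1),T[T[:,1].argmin()].round(1),len(T))
for c in caps(z['im'],z,(230,0,460,300),22): print(c,tray(cast([c[:2]],z,.033)).round(1))
plan([])
E
```

```text
catch extents [ 9.8 33.5] [31.2  5.7] 232
(np.float32(281.375), np.float32(181.375), np.float32(23.425)) [[-36.9 -83. ]]
(np.float32(322.375), np.float32(6.125), np.float32(25.1)) [[ 1.6 62.3]]
now tray [  1.6 -98.9] z 0.2564 head -0.1 grip 0.01 t 18.82
```

View pics/w15.png

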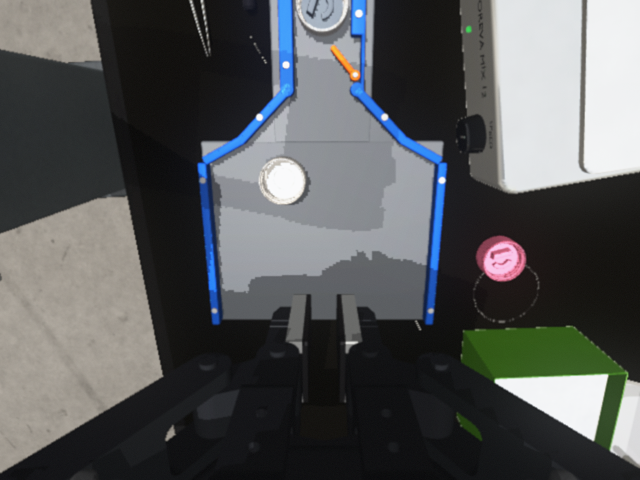

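View pics/s15z.png

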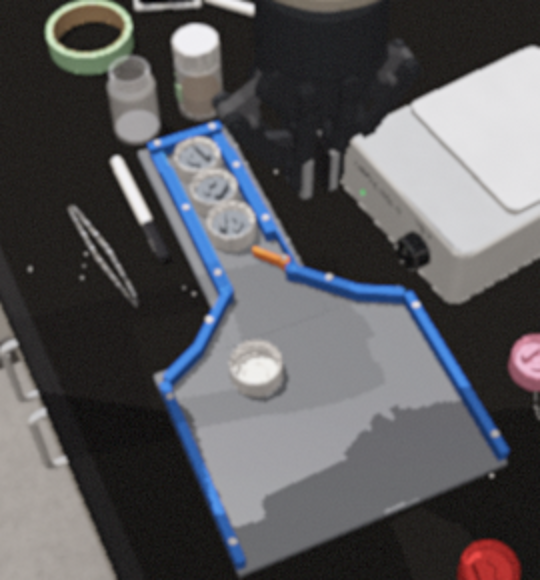

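```bash
python3 snap.py t15 top; python3 - <<'E'
from plan import *
for f in ("side0","s15","top0","t15"):
    z=np.load(f"pics/{f}.npz");h=cv2.cvtColor(z['im'],cv2.COLOR_RGB2HSV);m=cv2.inRange(h,(8,150,120),(20,255,255))
    ys,xs=np.where(m)
    k=(xs>270)&(xs<330)&(ys>220)&(ys<260);print(f,k.sum(),xs[k].min() if k.any() else 0,xs[k].max() if k.any() else 0,ys[k].min() if k.any() else 0,ys[k].max() if k.any() else 0)
a=np.load("pics/side0.npz")['im'].astype(int);b=np.load("pics/s15.npz")['im'].astype(int)
d=np.abs(a-b).max(2)
for nm,(u0,v0,u1,v1) in dict(vial=(224,135,250,182),tweez=(203,210,242,264),marker=(224,186,256,240)).items(): print(nm,(d[v0:v1,u0:u1]>60).sum())
z=np.load("pics/s15.npz")
P=[(170+233/2,110+221/2),(170+213/2,110+186/2),(170+197/2,110+156/2)];print(tray(cast(P,z,.035)).round(1))
E
```

```text
side0 57 297 311 234 243
s15 56 297 311 234 243
top0 31 285 299 231 243
t15 0 0 0 0 0
vial 0
tweez 0
marker 0
[[  3.   61.4]
 [  1.7 106.9]
 [  1.5 147.2]]
```

```bash
python3 -c "
from workcell import r
print(r.close_job())"
```

```text
the job is handed in; nothing more can be done
None
```

The three sealed caps are in the lane with the orange catch shut behind the last one. The cap without a seal is still on the deck where it started. I pushed the caps in one at a time with the fingertips, lifted the fingers straight up out of the lane each time, and handed the job in at about 19 s of the 58 s allowed.

**Last checks:**
- **Catch:** its pixels in the side view match the first picture, so it is shut.
- **Caps in the lane:** the centres are roughly 64, 107 and 150 mm past the gate. Readings for the last cap disagreed by a few millimetres: 66 mm with the wrist camera close up, 61–62 mm in two poorer views. All are above the 60 mm needed to clear the catch.
- **Unsealed cap:** it is at about tray (-37, -83) mm, within measuring error of where it started.
- **Things beside the tray:** the tweezers, marker and open vial show no change in the side view. The capped vial I judged by eye only; it looked undisturbed.
- **Failed check:** the top view could not confirm the catch; the mask found no orange there, probably because the arm was in the way.

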